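Nest the washed sample cups, set the sieve cup aside

TASK

Three washed sample cups have dried rim down on the sheet; two are open like the one on the black stand, the third is a sieve cup with a plate hidden in its mouth, which will not nest: only trying tells which. Stack the two open cups over the one on the stand, each fully home, and put the sieve cup rim down, flat on the floor of the grey tray. Leave the finds and tools where they lie.

Things in the scene. Friction and masses are not known exactly. Their poses are not given: they have to be found in the camera images.
- cup_a: White plastic cup standing rim down, 76 mm tall. Origin: centre of the mouth (its lowest plane), z up its axis. Outer radius 38 mm at the mouth, tapering to 25 mm at height 46 mm; there a shoulder steps in to a solid round foot, 38 mm across, 30 mm tall (height 46 to 76 mm): grip it there. Mass 40 to 100 g. cup_a, cup_b and cup_c look alike from outside; one of them, a different one each time, is the sieve cup.
- cup_b: White plastic cup standing rim down, 76 mm tall. Origin: centre of the mouth (its lowest plane), z up its axis. Outside like cup_a. An open cup's cavity is 42 mm deep, its mouth at least 62 mm wide inside: set over another cup it comes to rest, fully home, with its mouth 34 mm above the lower cup's mouth.
- cup_c: White plastic cup standing rim down, 76 mm tall. Origin: centre of the mouth (its lowest plane), z up its axis. Outside like cup_a. The sieve cup (any of the three) has a plate clipped across its mouth, 3 mm inside, out of sight: set over another cup it is stopped at once by the other's foot, with its mouth 68 to 74 mm above the lower one's mouth.
- stand: fixed black disc, 110 mm across and 12 mm thick, with a plain cup of the same shape fixed rim down at its centre: its foot's top is 88 mm above the table. Origin at the centre of the disc's underside, z up. The first cup set over it comes to rest with its mouth 46 mm above the table, the second one 80 mm.
- stand_rim (a point): centre of the mouth of the cup on the stand, on the disc's top, 12 mm above the table; z up
- tray: fixed open square tray of grey plastic, 130 x 130 mm outside, 35 mm tall, walls 4 mm, floor 4 mm thick; empty. Origin at the centre of its underside, z up, x and y along its sides
- bone: bystander: piece of long bone, lying, about 135 x 32 x 22 mm along x; origin under its middle
- sherd: bystander: small flat potsherd, about 36 x 30 x 10 mm; origin under its middle
- bowl: bystander: clay-coloured bowl, 110 mm across, 50 mm tall; origin at the centre of its underside
- brush: bystander: brush, 200 mm, lying along its x; origin under its middle
- pick: bystander: pick with a handle like a screwdriver's, 160 mm, lying along its x; origin under its middle
- jar: bystander: closed amber jar, 48 mm across, 85 mm tall, upright; origin at the centre of its underside
- spatula: bystander: spatula, 170 mm, lying along its x; origin under its middle

How it is judged:
By the outcome, as a careful person would: the job done as asked, in the order asked, and still so for the second after the job is handed in, with the robot touching nothing.
It also fails if it takes over 70 s, if anything falls off the work surface, if the arm or the gripper's body presses on something with over 40 N, if the wrist force passes 120 N, or if a joint passes its speed limit or range.

ROBOT

A 6-joint arm with a two-finger parallel gripper is mounted at the origin on the work surface. World frame = base frame: x ahead of the robot, y to its left, z up, the work surface at z = 0. Lengths are in m, angles in rad, forces in N, time in s.
With the tool pointing down it reaches from about 0.275 to 0.85 m from the base axis. Payload 19 kg.
Tool frame: the origin (TCP) lies at the very end of the fingers, on their centre line; the grasp point (between the pads) lies 19 mm behind it; z points along the fingers, y is the line along which they close (so a half turn about z gives the same grasp; the last joint's range is limited). The gripper opens to 85 mm and grips with 20 to 120 N. Pads are 22 mm wide; open, the fingers measure 114 mm over their backs; the gripper's body (76 mm by 85 mm) begins 54 mm behind the grasp point. The pads swing forward as they close: fully open they stand 13 mm farther back than shut.
Start: joints at [-1.262, 0.15, 1.437, -0, 1.554, -0.134], TCP at [0.246, -0.52, 0.231] pointing down, gripper open.
Joint ranges: [-2.8, 2.8], [-0.68, 2.1], [0.12, 2.68], [-1.39, 4.53], [0.16, 2.79], [-2.81, 2.81]. Speed limits (rad/s): [1.89, 1.89, 2.22, 3.01, 3.01, 3.01].

INTERFACE

Orientations are given as a rotation vector (axis times angle).
In Python, from rig import arm, vision, order gives the robot as it stands.
- The arm moves only by the tool arm_command, never from a script. Its argument "targets" is a list that holds one entry, the list of rows, each a list of 7 numbers: the opening, from 0 (shut) to 1 (fully open), then the shift along the tool's x, y, z in m, then the turn, a rotation vector about the tool's x, y, z in degrees. A call has 1 to 12 rows; each row is the pose to reach, as a shift and turn from the pose commanded when the call began, along the tool's axes at that moment; what a row does not reach only later rows make up. A row lasts 1/10 s, in which the tool goes at most 50 mm and 8.59 degrees, less where a joint would pass 70% of its speed; a pose out of reach is approached as far as the arm can. A call with a gripper value outside its range is refused whole. The fingers move at their own pace and stop on an object; "grip_force" is the grip in N (left out, the last holds). Time passes only in rows, so rows that repeat a pose let the fingers close. It gives the time, the measured TCP pose, the force, the opening and the grip force at its end, in the units of the state.
- arm.observe(): the state, without advancing time (a new reading comes with each control period).
- vision.get_image(name): name is "side" or "top" or "wrist"; returns a dict with "pixels" (480x640x3 uint8, red, green, blue), "intrinsics" (3x3 intrinsics, pixels), "rvec" (rotation vector, rad) and "tvec" (3), from world to camera coordinates, as OpenCV has them. Camera axes: x right, y down, z forward; pixel columns grow to the right and rows downward; lengths in m; the calibration is good to about 2 mm. A picture is of the moment at which its call begins. There is no depth.
- order.close_job(): hands the job in; it is judged then, once.
The state is a dict: "t": time; "joints": joint angles; "joint_velocities": joint speeds; "effort": joint torques, N m; "tcp_pos": TCP position; "eef_rot": TCP orientation; "force": force on the tool from outside, world axes, zero at the start; "moment": the same for the moment, N m; "finger_gap": opening from 0.0 (shut) to 1.0 (fully open); "gripper_force": force on a finger pad.
Only numpy, scipy, OpenCV 4.12 (cv2) and the standard library are available. Lean on these libraries where they do the work, as an engineer would, in place of code of your own. Each camera call takes 0.05 s, during which the arm holds its last target. There are 200 camera calls.

## Working session

There is one attempt and no reset: what is moved stays moved. The work goes in short steps, Python scripts to look and compute and a tool call to move; the robot and the scene stay as the last step left them, time stands still between calls to the robot, and variables do not carry over. Pictures are saved under pics/ and viewed, at most 13 in all, crops included, and the job is handed in when it is done.

Besides the shell and the picture viewer there is one more tool, called as name([rows], argument=value, ...), one row to a line, values as JSON. arm_command: Moves the arm, as the interface text tells. Its arguments: {"type":"object","properties":{"targets":{"type":"array","items":{"type":"array","items":{"type":"array","items":{"type":"number"}}}},"grip_force":{"type":"number"}},"required":["targets"]}

```bash
mkdir -p pics
cat > h.py <<'E'
import numpy as np, cv2
from rig import arm, vision, order
def cam(n):
    d=vision.get_image(n); d['R']=cv2.Rodrigues(np.array(d['rvec'],float))[0]; d['t']=np.array(d['tvec'],float); d['K']=np.array(d['intrinsics'],float); return d
def back(d,u,v,z):
    r=d['R'].T@np.linalg.inv(d['K'])@[u,v,1.]; c=-d['R'].T@d['t']
    return (c+r*(z-c[2])/r[2]).round(4)
def proj(d,p):
    q=d['K']@(d['R']@np.array(p)+d['t']); return (q[:2]/q[2]).round(1)
def save(d,f,crop=None,s=1):
    im=d['pixels'][:,:,::-1]
    if crop: x0,y0,x1,y1=crop; im=im[y0:y1,x0:x1]
    cv2.imwrite('pics/'+f,cv2.resize(np.ascontiguousarray(im),None,fx=s,fy=s,interpolation=cv2.INTER_CUBIC))
def go(p):  # shift in tool axes to world TCP p
    s=arm.observe(); R=cv2.Rodrigues(np.array(s['eef_rot'],float))[0]
    return (R.T@(np.array(p)-s['tcp_pos'])).round(4)
E
python3 - <<'E'
from h import *
for n in('top','side'):
    d=cam(n); save(d,n+'.png'); print(n,-d['R'].T@d['t'])
s=arm.observe();print(s); print(cv2.Rodrigues(np.array(s['eef_rot']))[0].round(4))
E
```

```text
top [0.50363955 0.00442309 0.94174632]
side [0.12935667 1.1162115  0.78879695]
{'t': 0.1, 'joints': array([-1.26198203e+00,  1.50922573e-01,  1.43792245e+00, -1.11444092e-05,
        1.55377964e+00, -1.34001885e-01]), 'joint_velocities': array([ 3.55501169e-03, -3.25729252e-03,  1.52004997e-05,  1.52382633e-03,
       -2.55146659e-03, -1.07095186e-04]), 'effort': array([ 2.61159519e-03, -7.14379907e+01, -5.71794319e+01, -1.98551761e-04,
        7.00848293e-03, -1.74998030e-05]), 'tcp_pos': array([ 0.24629487, -0.51935572,  0.23076563]), 'eef_rot': array([-3.06390176e+00, -6.89679669e-01,  1.58895114e-04]), 'force': array([ 0.08795492, -0.27021151,  0.17813911]), 'moment': array([-0.02761094,  0.02220261,  0.01096279]), 'gripper_force': 0.0, 'finger_gap': 0.9965495406868046}
[[ 9.035e-01  4.285e-01 -3.000e-04]
 [ 4.285e-01 -9.035e-01  1.000e-03]
 [ 1.000e-04 -1.000e-03 -1.000e+00]]
```

View pics/top.png

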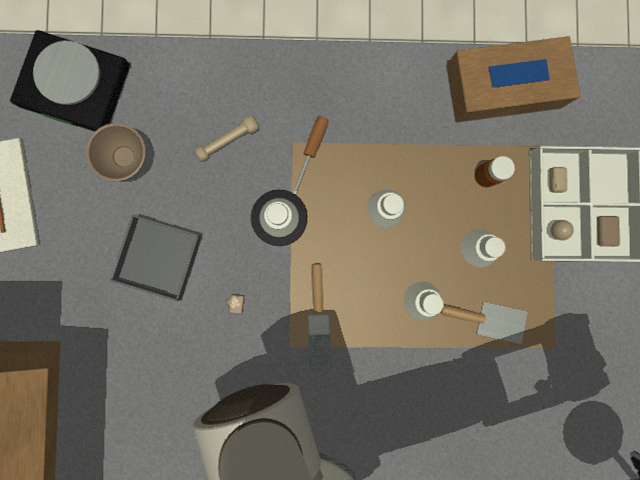

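View pics/side.png

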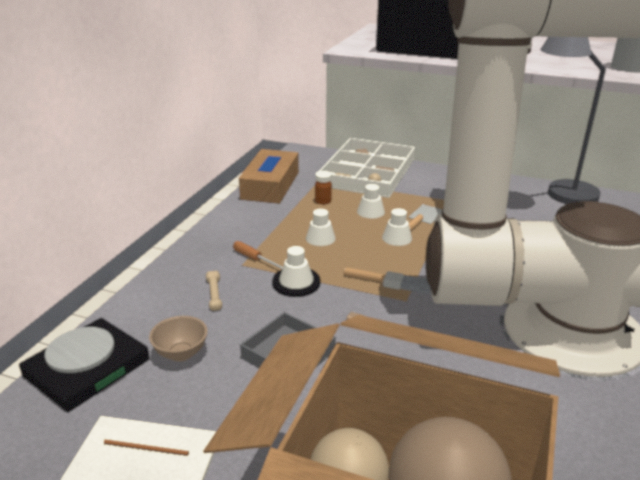

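The top picture shows the stand cup at about (278,215), three cups with feet at (391,205), (491,247) and (431,302), and the tray centred at about (158,257). The spatula handle touches or nearly touches the third cup's side. I'll enlarge this area.

Run:
```python
from h import *
d=cam('top'); save(d,'crop.png',(240,160,520,330),2.8)
for n,u,v,z in[('stand',278,215,.088),('c1',391.5,205.5,.076),('c2',491,247,.076),('c3',430.5,302,.076)]+[('tray',*p,.035) for p in((137,215),(202,234),(181,299),(113,279))]+[('jar',502,168,.085)]:
    print(n,back(d,u,v,z))
```

```text
stand [0.5853 0.0454 0.088 ]
c1 [ 0.6061 -0.1593  0.076 ]
c2 [ 0.5325 -0.341   0.076 ]
c3 [ 0.4326 -0.2296  0.076 ]
tray [0.5874 0.3105 0.035 ]
tray [0.5531 0.1893 0.035 ]
tray [0.4321 0.2253 0.035 ]
tray [0.4681 0.3509 0.035 ]
jar [ 0.6759 -0.3595  0.085 ]
```

View pics/crop.png

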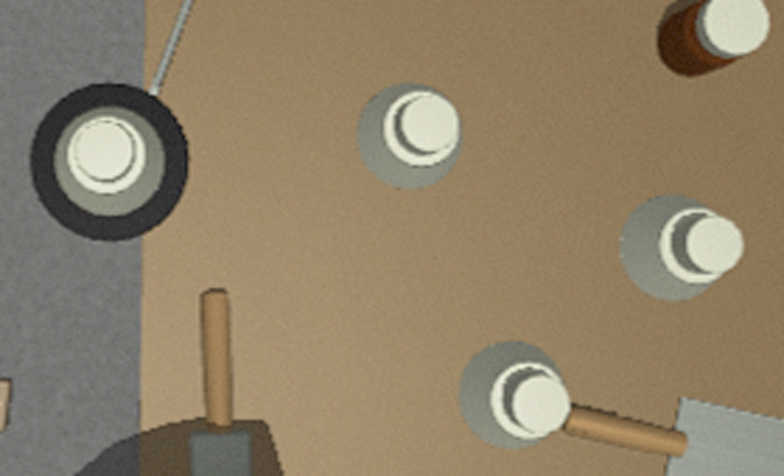

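Run:
```python
from h import *
d=cam('top')
for n,a,b,z,zb in[('stand',(103,151),(109,161),.088,.012),('c1',(430,124),(409,136),.076,0),('c2',(714,244),(672,247),.076,0),('c3',(540,404),(514,394),.076,0)]:
    print(n,*[back(d,p[0]/2.8+240-.3,p[1]/2.8+160-.3,zz) for p,zz in((a,z),(b,zb))])
print(go([.607,-.162,.13]))
```

```text
stand [0.5877 0.0481 0.088 ] [0.5883 0.0478 0.012 ]
c1 [ 0.6089 -0.1625  0.076 ] [ 0.6094 -0.1623  0.    ]
c2 [ 0.5328 -0.3478  0.076 ] [ 0.533  -0.3487  0.    ]
c3 [ 0.429  -0.2333  0.076 ] [ 0.4293 -0.2359  0.    ]
[ 0.479  -0.1683  0.1011]
```

arm_command([
  [[1, 0.48, -0.167, 0.06, 0, 0, 0], [1, 0.48, -0.167, 0.06, 0, 0, 0], [1, 0.48, -0.167, 0.06, 0, 0, 0], [1, 0.48, -0.167, 0.06, 0, 0, 0], [1, 0.48, -0.167, 0.06, 0, 0, 0], [1, 0.48, -0.167, 0.06, 0, 0, 0], [1, 0.48, -0.167, 0.06, 0, 0, 0], [1, 0.48, -0.167, 0.06, 0, 0, 0], [1, 0.48, -0.167, 0.06, 0, 0, 0], [1, 0.48, -0.167, 0.06, 0, 0, 0], [1, 0.48, -0.167, 0.06, 0, 0, 0], [1, 0.48, -0.167, 0.06, 0, 0, 0]],
], grip_force=30)

```text
t: 1.4
tcp_pos: [0.6092, -0.1613, 0.1704]
eef_rot: [-3.063, -0.694, 0.002]
force: [0.3, -0.8, -0.6]
finger_gap: 1.002
gripper_force: 0.0
```

Run:
```python
from h import *
d=cam('wrist'); save(d,'w1.png'); print(proj(d,[.609,-.1625,.076]),proj(d,[.588,.048,.088]),go([.609,-.1625,.047]))
```

```text
[316.2 242.7] [-26.7 129.7] [0.0006 0.0002 0.1238]
```

View pics/w1.png

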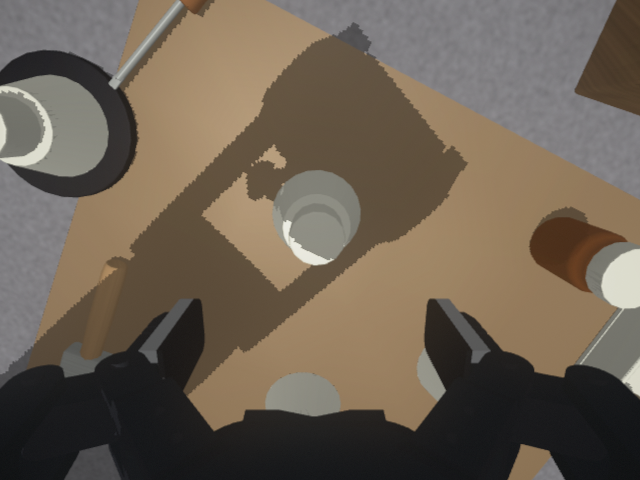

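Wrist view: foot top centred at about (316,235), against (316,243) predicted, so within about 4 mm. I'll go down with a 2 mm correction and grip.

arm_command([
  [[1, 0.003, 0, 0.04, 0, 0, 0], [1, 0.003, 0, 0.08, 0, 0, 0], [1, 0.003, 0, 0.105, 0, 0, 0], [1, 0.003, 0, 0.122, 0, 0, 0], [1, 0.003, 0, 0.122, 0, 0, 0], [0.3, 0.003, 0, 0.122, 0, 0, 0], [0.2, 0.003, 0, 0.122, 0, 0, 0], [0, 0.003, 0, 0.122, 0, 0, 0], [0, 0.003, 0, 0.122, 0, 0, 0], [0, 0.003, 0, 0.122, 0, 0, 0], [0, 0.003, 0, 0.122, 0, 0, 0], [0, 0.003, 0, 0.122, 0, 0, 0]],
], grip_force=30)

```text
t: 2.65
tcp_pos: [0.6116, -0.162, 0.0506]
eef_rot: [3.064, 0.69, 0.002]
force: [-2.0, -1.1, 7.7]
finger_gap: 0.433
gripper_force: 29.5
```

arm_command([
  [[0, 0, 0, -0.03, 0, 0, 0], [0, 0, 0, -0.07, 0, 0, 0], [0, 0, 0, -0.11, 0, 0, 0], [0, 0.012, -0.035, -0.12, 0, 0, 0], [0, 0.028, -0.08, -0.12, 0, 0, 0], [0, 0.045, -0.125, -0.12, 0, 0, 0], [0, 0.06, -0.165, -0.12, 0, 0, 0], [0, 0.068, -0.19, -0.12, 0, 0, 0], [0, 0.071, -0.199, -0.12, 0, 0, 0], [0, 0.071, -0.199, -0.12, 0, 0, 0], [0, 0.071, -0.199, -0.12, 0, 0, 0]],
])

```text
t: 3.75
tcp_pos: [0.5903, 0.0477, 0.1695]
eef_rot: [3.065, 0.689, 0.0]
force: [0.7, -0.7, -0.7]
finger_gap: 0.433
gripper_force: 30.4
```

Run:
```python
from h import *
s=arm.observe();print(s['force'],s['tcp_pos'],s['finger_gap'])
d=cam('wrist'); save(d,'w2.png',(120,40,520,440),1.4)
d2=cam('side'); save(d2,'s2.png',(240,180,360,300),5)
z=s['tcp_pos'][2]-.0506
print(z,proj(d2,[.588,.048,.012]),proj(d2,[.588,.048,.088]),proj(d2,[.588,.048,z]),proj(d2,[.588,.048,z+.076]))
```

```text
[ 0.73906642 -0.70579425 -0.73420909] [0.59029367 0.04770848 0.16951565] 0.43339338122245874
0.1189156484504979 [296.6 278.9] [296. 250.] [295.8 237.8] [295.2 206.4]
```

View pics/s2.png

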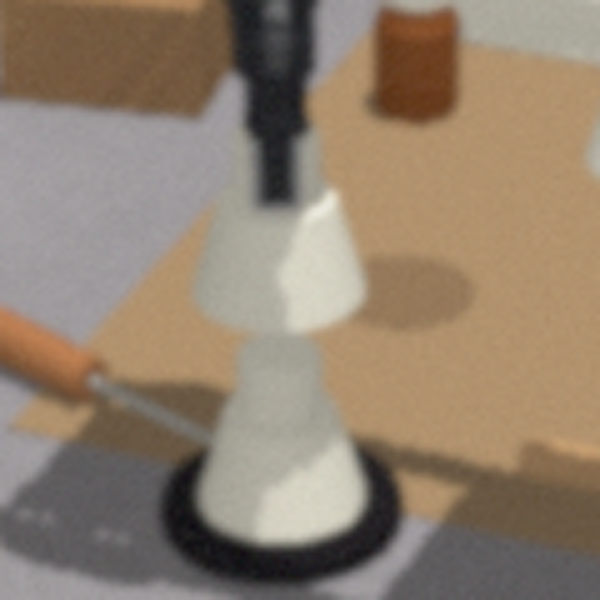

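Side view: the held cup (axis at x≈280) is aligned over the stand cup (x≈281). Lowering gently to see whether it goes on.

arm_command([
  [[0, 0, 0, 0.015, 0, 0, 0], [0, 0, 0, 0.028, 0, 0, 0], [0, 0, 0, 0.033, 0, 0, 0], [0, 0, 0, 0.036, 0, 0, 0], [0, 0, 0, 0.039, 0, 0, 0], [0, 0, 0, 0.041, 0, 0, 0], [0, 0, 0, 0.041, 0, 0, 0]],
])

```text
t: 4.55
tcp_pos: [0.5901, 0.0486, 0.1283]
eef_rot: [-3.065, -0.69, -0.0]
force: [0.9, -0.2, -1.2]
finger_gap: 0.428
gripper_force: 30.4
```

arm_command([
  [[0, 0, 0, 0.01, 0, 0, 0], [0, 0, 0, 0.018, 0, 0, 0], [0, 0, 0, 0.024, 0, 0, 0], [0, 0, 0, 0.028, 0, 0, 0], [0, 0, 0, 0.031, 0, 0, 0], [0, 0, 0, 0.033, 0, 0, 0], [0, 0, 0, 0.034, 0, 0, 0], [0, 0, 0, 0.034, 0, 0, 0]],
])

```text
t: 5.35
tcp_pos: [0.5902, 0.0486, 0.0965]
eef_rot: [3.065, 0.69, 0.002]
force: [-14.7, 0.1, 26.8]
finger_gap: 0.432
gripper_force: 33.2
```

Fully home: measured z matches, and force builds on contact. Releasing and going to the third cup.

arm_command([
  [[0.9, 0, 0, -0.002, 0, 0, 0], [0.9, 0, 0, -0.002, 0, 0, 0], [0.9, 0, 0, -0.002, 0, 0, 0], [0.9, 0, 0, -0.002, 0, 0, 0], [1, 0, 0, -0.04, 0, 0, 0], [1, 0, 0, -0.08, 0, 0, 0], [1, -0.04, 0.028, -0.08, 0, 0, 0], [1, -0.08, 0.056, -0.08, 0, 0, 0], [1, -0.12, 0.084, -0.08, 0, 0, 0], [1, -0.16, 0.112, -0.08, 0, 0, 0], [1, -0.2, 0.14, -0.08, 0, 0, 0], [1, -0.24, 0.169, -0.08, 0, 0, 0]],
])

```text
t: 6.55
tcp_pos: [0.4444, -0.2083, 0.1743]
eef_rot: [3.065, 0.69, 0.0]
force: [1.3, -0.6, 0.2]
finger_gap: 1.002
gripper_force: 0.0
```

arm_command([
  [[1, -0.026, 0.018, 0, 0, 0, 0], [1, -0.026, 0.018, 0, 0, 0, 0], [1, -0.026, 0.018, 0, 0, 0, 0]],
])

```text
t: 6.85
tcp_pos: [0.4296, -0.2348, 0.1742]
eef_rot: [-3.065, -0.687, -0.0]
force: [0.8, 0.3, 0.1]
finger_gap: 0.997
gripper_force: 0.0
```

Run:
```python
from h import *
d=cam('wrist'); save(d,'w3.png'); print(proj(d,[.429,-.2345,.076]),go([.431,-.2345,.051]))
d=cam('side'); save(d,'s3.png',(240,180,440,300),3.5)
```

```text
[313.9 240.8] [0.0007 0.0008 0.1232]
```

View pics/w3.png

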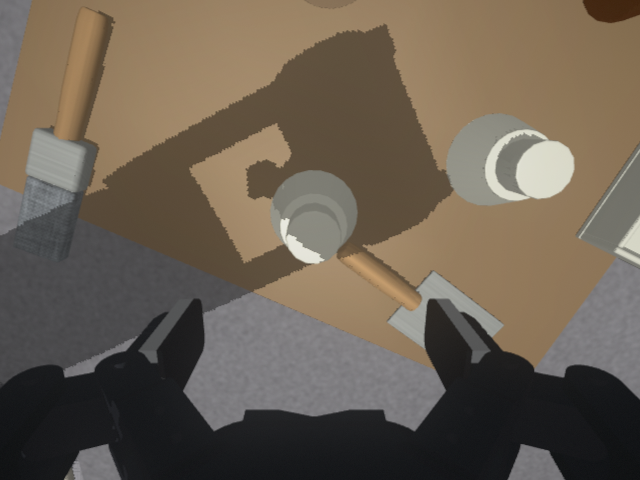

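View pics/s3.png

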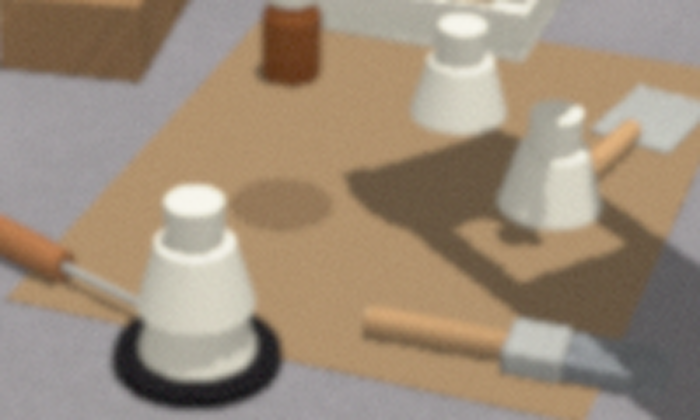

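Wrist view: foot at about (314,233), the same small offset as before, with the spatula clear of the fingers. Side view: the first cup sits home and upright on the stand. Descend and grip.

arm_command([
  [[1, 0.002, 0.001, 0.04, 0, 0, 0], [1, 0.002, 0.001, 0.08, 0, 0, 0], [1, 0.002, 0.001, 0.105, 0, 0, 0], [1, 0.002, 0.001, 0.122, 0, 0, 0], [1, 0.002, 0.001, 0.122, 0, 0, 0], [0.3, 0.002, 0.001, 0.122, 0, 0, 0], [0.2, 0.002, 0.001, 0.122, 0, 0, 0], [0, 0.002, 0.001, 0.122, 0, 0, 0], [0, 0.002, 0.001, 0.122, 0, 0, 0], [0, 0.002, 0.001, 0.122, 0, 0, 0], [0, 0.002, 0.001, 0.122, 0, 0, 0], [0, 0.002, 0.001, 0.122, 0, 0, 0]],
], grip_force=30)

```text
t: 8.15
tcp_pos: [0.4326, -0.2346, 0.0533]
eef_rot: [3.064, 0.69, 0.002]
force: [0.7, 3.3, 6.2]
finger_gap: 0.43
gripper_force: 29.6
```

arm_command([
  [[0, 0, 0, -0.03, 0, 0, 0], [0, 0, 0, -0.07, 0, 0, 0], [0, 0, 0, -0.12, 0, 0, 0], [0, 0, 0, -0.16, 0, 0, 0], [0, 0.04, -0.028, -0.16, 0, 0, 0], [0, 0.08, -0.056, -0.16, 0, 0, 0], [0, 0.12, -0.084, -0.16, 0, 0, 0], [0, 0.16, -0.112, -0.16, 0, 0, 0], [0, 0.2, -0.14, -0.16, 0, 0, 0], [0, 0.2, -0.14, -0.16, 0, 0, 0]],
])

```text
t: 9.15
tcp_pos: [0.5544, -0.0177, 0.2124]
eef_rot: [-3.062, -0.697, -0.001]
force: [-0.3, -0.8, -0.6]
finger_gap: 0.433
gripper_force: 30.6
```

Run:
```python
from h import *
print(arm.observe()['tcp_pos'],go([.5898,.0485,.205]))
```

```text
[ 0.55443766 -0.01767438  0.21240112] [ 0.0605 -0.0444  0.0075]
```

arm_command([
  [[0, 0.035, -0.026, 0, 0, 0, 0], [0, 0.055, -0.04, 0, 0, 0, 0], [0, 0.0605, -0.044, 0, 0, 0, 0], [0, 0.0605, -0.044, 0, 0, 0, 0], [0, 0.0605, -0.044, 0.02, 0, 0, 0], [0, 0.0605, -0.044, 0.036, 0, 0, 0], [0, 0.0605, -0.044, 0.04, 0, 0, 0], [0, 0.0605, -0.044, 0.043, 0, 0, 0], [0, 0.0605, -0.044, 0.046, 0, 0, 0], [0, 0.0605, -0.044, 0.048, 0, 0, 0], [0, 0.0605, -0.044, 0.048, 0, 0, 0]],
])

```text
t: 10.25
tcp_pos: [0.5897, 0.0431, 0.1674]
eef_rot: [3.064, 0.689, 0.007]
force: [-1.1, 1.0, 18.7]
finger_gap: 0.433
gripper_force: 33.0
```

Contact at mouth height of about 0.114, which suggests the sieve cup, but y is 5 mm off. I'll lift, centre and retry to be sure.

arm_command([
  [[0, 0, 0, -0.015, 0, 0, 0], [0, 0.0025, -0.005, -0.015, 0, 0, 0], [0, 0.0025, -0.005, -0.015, 0, 0, 0], [0, 0.0025, -0.005, -0.006, 0, 0, 0], [0, 0.0025, -0.005, -0.003, 0, 0, 0], [0, 0.0025, -0.005, 0, 0, 0, 0], [0, 0.0025, -0.005, 0.002, 0, 0, 0], [0, 0.0025, -0.005, 0.002, 0, 0, 0]],
])

```text
t: 11.05
tcp_pos: [0.5896, 0.049, 0.1633]
eef_rot: [3.064, 0.69, 0.005]
force: [2.0, -0.2, 24.5]
finger_gap: 0.432
gripper_force: 35.4
```

arm_command([
  [[0, 0, 0, -0.02, 0, 0, 0], [0, 0, 0, -0.02, 0, 0, 0], [0, 0, 0, -0.02, 0, 0, 0]],
])

```text
t: 11.35
tcp_pos: [0.5886, 0.049, 0.1814]
eef_rot: [-3.065, -0.69, 0.001]
force: [0.8, -0.5, -0.9]
finger_gap: 0.432
gripper_force: 33.1
```

Run:
```python
from h import *
s=arm.observe();print(s['tcp_pos'],s['force'])
d=cam('side'); save(d,'s4.png',(240,150,360,300),4); print(proj(d,s['tcp_pos']))
for z in(.114,.12,.126,.13,.134): print(z,proj(d,[.588,.048,z]))
```

```text
[0.58861129 0.04897795 0.18135988] [ 0.83580717 -0.52346612 -0.94656151]
[294.9 212.3]
0.114 [295.8 239.7]
0.12 [295.8 237.3]
0.126 [295.7 234.9]
0.13 [295.7 233.3]
0.134 [295.7 231.7]
```

View pics/s4.png

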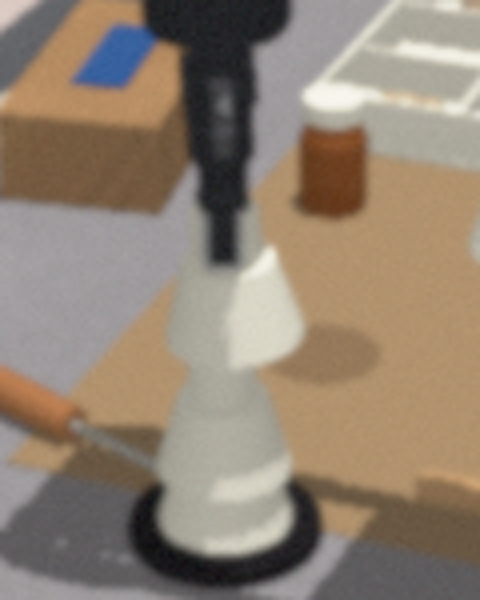

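The side view shows the held cup tilted about 8° in the grip after hitting the lower cup's foot. It's stopped by a plate, so it's the sieve cup. Taking it to the tray.

arm_command([
  [[0, 0, 0, -0.03, 0, 0, 0], [0, 0.004, -0.04, -0.03, 0, 0, 0], [0, 0.008, -0.08, -0.03, 0, 0, 0], [0, 0.012, -0.12, -0.03, 0, 0, 0], [0, 0.016, -0.16, -0.03, 0, 0, 0], [0, 0.02, -0.2, -0.03, 0, 0, 0], [0, 0.023, -0.2325, -0.01, 0, 0, 0], [0, 0.023, -0.2325, 0.03, 0, 0, 0], [0, 0.023, -0.2325, 0.07, 0, 0, 0], [0, 0.023, -0.2325, 0.1, 0, 0, 0], [0, 0.023, -0.2325, 0.1, 0, 0, 0]],
])

```text
t: 12.5
tcp_pos: [0.5074, 0.2681, 0.0774]
eef_rot: [3.064, 0.69, -0.012]
force: [-0.2, 0.4, 0.3]
finger_gap: 0.433
gripper_force: 33.2
```

arm_command([
  [[0, 0, 0, 0.008, 0, 0, 0], [0, 0, 0, 0.012, 0, 0, 0], [0, 0, 0, 0.016, 0, 0, 0], [0, 0, 0, 0.019, 0, 0, 0], [0, 0, 0, 0.021, 0, 0, 0], [0, 0, 0, 0.021, 0, 0, 0]],
])

```text
t: 13.1
tcp_pos: [0.5099, 0.269, 0.0613]
eef_rot: [-3.065, -0.69, -0.0]
force: [0.5, -0.4, -0.4]
finger_gap: 0.439
gripper_force: 33.2
```

arm_command([
  [[0, 0, 0, 0.002, 0, 0, 0], [0, 0, 0, 0.004, 0, 0, 0], [0, 0, 0, 0.005, 0, 0, 0], [0, 0, 0, 0.006, 0, 0, 0], [0, 0, 0, 0.006, 0, 0, 0]],
])

```text
t: 13.6
tcp_pos: [0.51, 0.269, 0.0563]
eef_rot: [-3.065, -0.69, -0.001]
force: [-6.6, -2.2, 12.5]
finger_gap: 0.431
gripper_force: 34.8
```

Contact. A little lower to level it, then release and lift.

arm_command([
  [[0, 0, 0, 0.002, 0, 0, 0], [0, 0, 0, 0.002, 0, 0, 0], [0.9, 0, 0, 0, 0, 0, 0], [0.9, 0, 0, 0, 0, 0, 0], [0.9, 0, 0, 0, 0, 0, 0], [1, 0, 0, 0, 0, 0, 0], [1, 0, 0, -0.03, 0, 0, 0], [1, 0, 0, -0.07, 0, 0, 0], [1, 0, 0, -0.12, 0, 0, 0], [1, 0, 0, -0.15, 0, 0, 0], [1, 0, 0, -0.15, 0, 0, 0]],
])

```text
t: 14.7
tcp_pos: [0.5113, 0.2695, 0.2099]
eef_rot: [-3.064, -0.69, -0.01]
force: [0.1, 1.1, 0.2]
finger_gap: 1.0
gripper_force: 0.0
```

Run:
```python
from h import *
d=cam('side'); t=cam('top')
a=d['pixels'][150:390,220:440]; b=t['pixels'][150:350,100:320]
im=np.vstack([a,b])[:,:,::-1]; im=np.hstack([np.ascontiguousarray(cv2.resize(a,(400,436))),cv2.resize(b,(400,364)).copy() if 0 else cv2.resize(np.ascontiguousarray(b),(400,436))])[:,:,::-1]
cv2.imwrite('pics/st5.png',im)
print(arm.observe()['tcp_pos'],go([.535,-.348,.21]))
```

```text
[0.5099479  0.26900617 0.20524893] [-0.2418  0.5682 -0.0049]
```

View pics/st5.png

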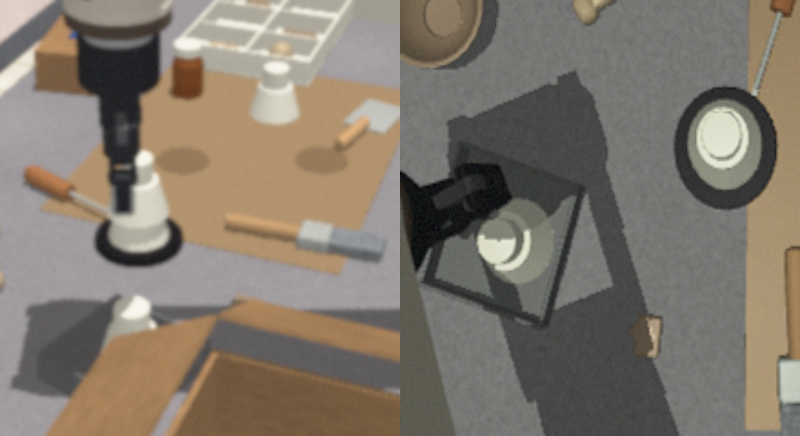

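Both placed cups are upright: one in the tray, one on the stand. Now the last cup.

arm_command([
  [[1, -0.2415, 0.568, 0, 0, 0, 0], [1, -0.2415, 0.568, 0, 0, 0, 0], [1, -0.2415, 0.568, 0, 0, 0, 0], [1, -0.2415, 0.568, 0, 0, 0, 0], [1, -0.2415, 0.568, 0, 0, 0, 0], [1, -0.2415, 0.568, 0, 0, 0, 0], [1, -0.2415, 0.568, 0, 0, 0, 0], [1, -0.2415, 0.568, 0, 0, 0, 0], [1, -0.2415, 0.568, 0, 0, 0, 0], [1, -0.2415, 0.568, 0, 0, 0, 0], [1, -0.2415, 0.568, 0, 0, 0, 0], [1, -0.2415, 0.568, 0, 0, 0, 0]],
])

```text
t: 16.0
tcp_pos: [0.5336, -0.3324, 0.2033]
eef_rot: [-3.063, -0.689, 0.002]
force: [1.0, 0.6, 0.9]
finger_gap: 0.999
gripper_force: 0.0
```

Run:
```python
from h import *
print(arm.observe()['tcp_pos'],go([.5355,-.348,.16]))
```

```text
[ 0.53362477 -0.33237092  0.20325072] [-0.005   0.015   0.0432]
```

arm_command([
  [[1, -0.005, 0.015, 0, 0, 0, 0], [1, -0.005, 0.015, 0.02, 0, 0, 0], [1, -0.005, 0.015, 0.04, 0, 0, 0], [1, -0.005, 0.015, 0.04, 0, 0, 0], [1, -0.005, 0.015, 0.04, 0, 0, 0], [1, -0.005, 0.015, 0.04, 0, 0, 0]],
])

```text
t: 16.6
tcp_pos: [0.5366, -0.3461, 0.1661]
eef_rot: [3.064, 0.69, 0.001]
force: [0.0, -0.1, 0.4]
finger_gap: 1.004
gripper_force: 0.0
```

Run:
```python
from h import *
d=cam('wrist'); save(d,'w6.png'); print(arm.observe()['tcp_pos'],proj(d,[.533,-.348,.076]),go([.5355,-.348,.052]))
```

```text
[ 0.53662705 -0.34618254  0.16626722] [314.8 249.6] [-0.0019  0.001   0.1143]
```

View pics/w6.png

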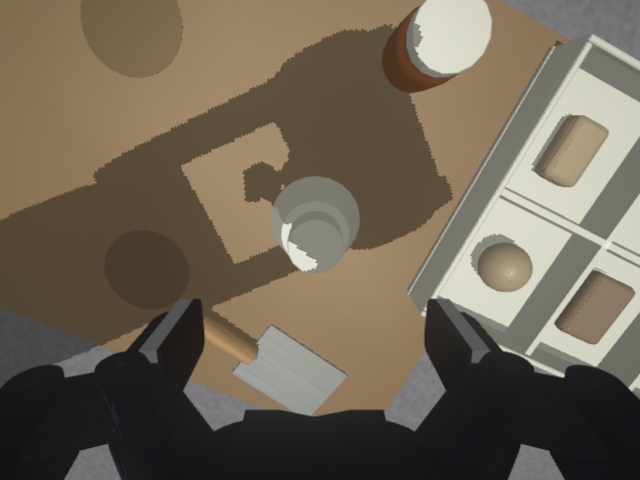

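Foot at (316,241), with the same small offset. The divider box is close on the right, so I'll descend with the fingers only partly open.

arm_command([
  [[0.65, -0.002, 0.001, 0.02, 0, 0, 0], [0.65, -0.002, 0.001, 0.04, 0, 0, 0], [0.65, -0.002, 0.001, 0.07, 0, 0, 0], [0.65, -0.002, 0.001, 0.1, 0, 0, 0], [0.65, -0.002, 0.001, 0.112, 0, 0, 0], [0.65, -0.002, 0.001, 0.112, 0, 0, 0], [0.3, -0.002, 0.001, 0.112, 0, 0, 0], [0, -0.002, 0.001, 0.112, 0, 0, 0], [0, -0.002, 0.001, 0.112, 0, 0, 0], [0, -0.002, 0.001, 0.112, 0, 0, 0], [0, -0.002, 0.001, 0.112, 0, 0, 0]],
], grip_force=30)

```text
t: 17.75
tcp_pos: [0.5357, -0.3485, 0.0552]
eef_rot: [3.063, 0.689, 0.003]
force: [0.8, -0.1, 7.6]
finger_gap: 0.431
gripper_force: 30.7
```

arm_command([
  [[0, 0, 0, -0.03, 0, 0, 0], [0, 0, 0, -0.07, 0, 0, 0], [0, 0, 0, -0.12, 0, 0, 0], [0, 0, 0, -0.165, 0, 0, 0], [0, 0.02, -0.035, -0.165, 0, 0, 0], [0, 0.04, -0.07, -0.165, 0, 0, 0], [0, 0.06, -0.105, -0.165, 0, 0, 0], [0, 0.08, -0.14, -0.165, 0, 0, 0], [0, 0.1, -0.175, -0.165, 0, 0, 0], [0, 0.12, -0.21, -0.165, 0, 0, 0], [0, 0.14, -0.245, -0.165, 0, 0, 0], [0, 0.16, -0.28, -0.165, 0, 0, 0]],
])

```text
t: 18.95
tcp_pos: [0.5595, -0.0249, 0.2194]
eef_rot: [3.064, 0.69, 0.002]
force: [0.5, 0.5, -1.1]
finger_gap: 0.431
gripper_force: 30.4
```

arm_command([
  [[0, 0.03, -0.03, 0, 0, 0, 0], [0, 0.03, -0.03, 0, 0, 0, 0], [0, 0.03, -0.03, 0, 0, 0, 0], [0, 0.03, -0.03, 0, 0, 0, 0]],
])

```text
t: 19.35
tcp_pos: [0.5737, 0.0129, 0.2188]
eef_rot: [3.065, 0.689, 0.001]
force: [-0.2, 0.3, -0.5]
finger_gap: 0.434
gripper_force: 30.4
```

Run:
```python
from h import *
print(arm.observe()['tcp_pos'],go([.590,.048,.21]))
```

```text
[0.57369992 0.01289418 0.21875661] [ 0.0298 -0.0248  0.0088]
```

arm_command([
  [[0, 0.03, -0.025, 0, 0, 0, 0], [0, 0.03, -0.025, 0, 0, 0, 0], [0, 0.03, -0.025, 0, 0, 0, 0], [0, 0.03, -0.025, 0.02, 0, 0, 0], [0, 0.03, -0.025, 0.035, 0, 0, 0], [0, 0.03, -0.025, 0.045, 0, 0, 0], [0, 0.03, -0.025, 0.052, 0, 0, 0], [0, 0.03, -0.025, 0.055, 0, 0, 0], [0, 0.03, -0.025, 0.055, 0, 0, 0]],
])

```text
t: 20.25
tcp_pos: [0.5901, 0.0489, 0.1632]
eef_rot: [-3.065, -0.69, 0.0]
force: [-0.2, -1.1, -0.4]
finger_gap: 0.435
gripper_force: 30.4
```

arm_command([
  [[0, 0, 0, 0.01, 0, 0, 0], [0, 0, 0, 0.018, 0, 0, 0], [0, 0, 0, 0.023, 0, 0, 0], [0, 0, 0, 0.027, 0, 0, 0], [0, 0, 0, 0.029, 0, 0, 0], [0, 0, 0, 0.03, 0, 0, 0], [0, 0, 0, 0.03, 0, 0, 0]],
])

```text
t: 20.95
tcp_pos: [0.5906, 0.0491, 0.1352]
eef_rot: [3.064, 0.69, 0.003]
force: [-6.4, 0.5, 19.4]
finger_gap: 0.427
gripper_force: 32.3
```

Home height reached with contact force. Release, lift and move clear.

arm_command([
  [[0.9, 0, 0, -0.001, 0, 0, 0], [0.9, 0, 0, -0.002, 0, 0, 0], [0.9, 0, 0, -0.002, 0, 0, 0], [0.9, 0, 0, -0.002, 0, 0, 0], [1, 0, 0, -0.04, 0, 0, 0], [1, 0, 0, -0.09, 0, 0, 0], [1, -0.04, 0.02, -0.09, 0, 0, 0], [1, -0.08, 0.04, -0.09, 0, 0, 0], [1, -0.12, 0.08, -0.09, 0, 0, 0], [1, -0.16, 0.12, -0.09, 0, 0, 0], [1, -0.2, 0.15, -0.09, 0, 0, 0], [1, -0.2, 0.15, -0.09, 0, 0, 0]],
])

```text
t: 22.15
tcp_pos: [0.4719, -0.1757, 0.2232]
eef_rot: [3.065, 0.685, -0.001]
force: [-0.0, 0.8, -0.1]
finger_gap: 1.0
gripper_force: 0.0
```

Run:
```python
from h import *
d=cam('side'); t=cam('top')
a=d['pixels'][170:370,220:400]; b=t['pixels'][150:350,100:320]
cv2.imwrite('pics/fin.png',np.hstack([cv2.resize(np.ascontiguousarray(x),(400,440)) for x in(a,b)])[:,:,::-1])
print([proj(d,[.588,.048,z]) for z in(.012,.156)],[proj(d,[.51,.269,z]) for z in(.004,.08)])
```

```text
[array([296.6, 278.9]), array([295.5, 222.7])] [array([289.9, 349.6]), array([289. , 318.3])]
```

View pics/fin.png

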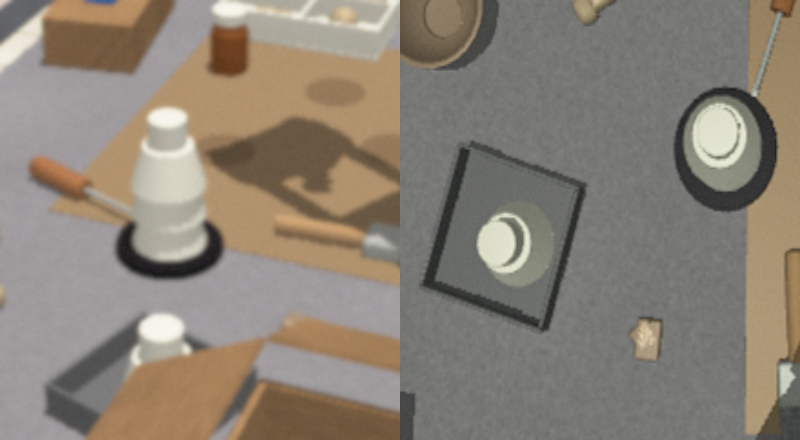

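The stack stands straight, with its top at about (295,223) against (295.5,222.7) predicted for fully home. The sieve cup is flat in the tray and the tools lie where they were.

```bash
python3 -c "
from rig import order
print(order.close_job())"
```

```text
the job is handed in; nothing more can be done
None
```

The job is handed in at about 22 s: both open cups are stacked fully home on the stand, the sieve cup sits rim down in the tray, and the finds and tools were not moved.

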